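Lock a filter cartridge into the countertop water filter

ROBOT

A 6-joint arm with a two-finger parallel gripper is mounted at the origin on a cart in front of the work surface, level with it; the furniture and walls round the work are solid. World frame = base frame: x ahead of the robot, y to its left, z up, the work surface at z = 0. Lengths are in m, angles in rad, forces in N, time in s.
With the tool pointing down it reaches from about 0.325 to 0.9 m from the base axis. Payload 6.1 kg.
Tool frame: the origin (TCP) lies at the very end of the fingers, on their centre line; the grasp point (between the pads) lies env.hold_point_z behind it (env.hold_point_z is the distance from the TCP to the grasp point, in m); z points along the fingers, y is the line along which they close (so a half turn about z gives the same grasp; the last joint's range is limited). The gripper opens to 87 mm and grips with 3 to 60 N. Pads are 19 mm wide; open, the fingers measure 117 mm over their backs; the gripper's body (75 mm by 190 mm) begins 51 mm behind the grasp point.
Start: joints at [0.982, 0.22, 1.526, -0, 1.395, -0.126], TCP at [0.279, 0.559, 0.191] pointing down, gripper open.
Joint ranges: [-2.98, 2.98], [-0.91, 2.08], [0.09, 2.57], [-1.24, 4.39], [0.2, 2.65], [-2.68, 2.68]. Speed limits (rad/s): [2.57, 2.57, 3.01, 3.14, 3.14, 3.14].

INTERFACE

Orientations are given as [roll, pitch, yaw] about the fixed x, y, z axes, in that order (R = Rz(yaw) Ry(pitch) Rx(roll)).
In Python, from plant import env gives the robot as it stands.
- The arm moves only by the tool apply_moves, never from a script. Its argument "series" is a list of rows, each an object of numbers: "grip": the opening, from 0 (shut) to 1 (fully open); "tx", "ty", "tz": the shift along the world's x, y, z as a fraction of full scale; "yaw": the turn about the world's z as a fraction of full scale. In form: [{"grip": .., "tx": .., "ty": .., "tz": .., "yaw": ..}, ...]. A call has 1 to 5 rows; each row is the pose to reach, as a shift and turn from the pose commanded when the call began, turning the shorter way round; what a row does not reach only later rows make up. Full scale, the value 1, is 40 cm for a shift and 360 degrees for a turn. A row lasts 1/12 s, in which the tool goes at most 41.7 mm and 7.16 degrees, less where a joint would pass 70% of its speed; a pose out of reach is approached as far as the arm can. A call with a number of a shift or a turn outside -1 to 1 is refused whole. A call with a gripper value outside its range is refused whole. The fingers move at their own pace and stop on an object; "force" is the grip in N (left out, the last holds). Time passes only in rows, so rows that repeat a pose let the fingers close. It gives the time, the measured TCP pose, the force, the opening and the grip force at its end, in the units of the state.
- env.read_state(): the state, without advancing time (a new reading comes with each control period).
- env.camera(name): name is "side" or "top" or "wrist"; returns (picture, depth): 480x640x3 uint8, blue, green, red; 480x640 float32, m along the optical axis (not along the pixel's ray), 0 where there is no reading.
- env.camera_params(name): a dict with "fx", "fy", "cx", "cy" (pixels), "T" (4x4, takes a point from camera to world coordinates); the wrist camera has in their place "T_tool_cam" (4x4, takes a point from camera to tool coordinates, whose origin is the TCP and whose axes are the flange's). Camera axes: x right, y down, z forward; pixel columns grow to the right and rows downward; lengths in m; the calibration is good to about 2 mm. The wrist camera is an equidistant fisheye: a pixel r from the principal point sees the ray r / f radians off the axis. A picture is of the moment at which its call begins: read the wrist's pose just before it. camera_params takes no time and is no camera call.
- env.sign_off(): hands the job in; it is judged then, once.
Trained networks look in the newest picture that a camera, given by its name, has taken for a name from the list of things; names that differ only in an ending like _2 or _b are one class to them, and where a whole thing is asked for, a point or a joint stands for the part that bears it (a point fixed in the world has none). Each returns a list of dicts, best first, with "confidence" (0 to 1); they miss things now and then, are a little off and sometimes report something else, mostly with a low value. They report only what shows in the picture. A call takes as long as a camera call.
- env.look_for(camera, name): "bbox" ([centre column, centre row, width, height] in pixels, round what is visible of it).
- env.spot_point(camera, name): "xy" ([column, row] in pixels: a listed point, or the origin of a listed thing).
The state is a dict: "time_s": time; "joint_pos": joint angles; "joint_vel": joint speeds; "tau": joint torques, N m; "tcp_pos": TCP position; "eef_rot": TCP orientation; "ft_force": force on the tool from outside, world axes, zero at the start; "ft_torque": the same for the moment, N m; "grip_width": finger opening in m; "grasp_force": force on a finger pad.
Only numpy, scipy, OpenCV 4.12 (cv2) and the standard library are available. Lean on these libraries where they do the work, as an engineer would, in place of code of your own. Each camera call takes 0.05 s, during which the arm holds its last target. There are 200 camera calls.

TASK

Put the filter cartridge into the round well of the water filter until its flange lies flat on the housing, and let go of it there. Then gently push the red lock lever round, about a quarter turn anticlockwise seen from above, until it snaps over and comes up against its end stop, press it home against the stop with about 10 N for half a second, and let go. Never squeeze the lever or push it hard. Do not disturb the mug, the red matchbox or the jar.

Things in the scene. Friction and masses are not known exactly. Their poses are not given: they have to be found in the camera images.
- filter_unit: white water filter housing fixed to the worktop, a block 120 (x) x 170 (y) x 50 (z) mm, with two blue-ended ports on its back (+x) side. Origin: centre of its underside; x to the back, z up. The well, a round hole 56 mm across with a 3 mm chamfer, goes right through it at x 0, y +40 mm. The lever's upright pivot stands at x 0, y -35 mm
- well_mouth (a point): centre of the well's mouth, in the top face of the housing (50 mm above the worktop)
- cartridge: loose filter cartridge, about 0.15 kg, upright on the worktop: blue round body 52 mm across, 38 mm high; over it a white flange 66 mm across, 6 mm thick; over it a white round knob to grip, 24 mm across, 28 mm high. Origin: centre of its underside, z up. Seated, its flange lies on the housing's top and its origin is 12 mm above the worktop
- cam_lever: lock lever on an upright pivot. Origin: on the pivot axis, 50 mm above the worktop; z up. The handle runs along its own -x: a 12 mm wide bar, then from 38 to 92 mm from the pivot a red sleeve 16 mm wide, 67 to 91 mm above the worktop. Open, the handle points roughly to the housing's front (-x); it turns anticlockwise from above; home, it points roughly to the housing's -y side
- lever_grip (a point): where to push: middle of the red sleeve, 72 mm from the pivot, 79 mm above the worktop. The mechanism pushes back here with up to about 7 N; about 0.12 rad before the end stop it goes over centre and the lever snaps to the stop and stays. Let go earlier, it swings back open. The stop gives about 4 N per mm here. Over 20 N on the lever, a squeeze by the fingers included, damages it
- lever_pivot (a point): the pivot axis at the housing's top face. The end stop is hidden inside and set differently from unit to unit: home is 70 to 107 degrees (1.22 to 1.87 rad) from straight front, and 1.07 to 1.62 rad of travel are left at the start; it can be found only by feel
- keeper_tip (a point): end of the lever's keeper tab, 14 mm wide and 9 mm thick, along the lever's own +x, 55 mm from the pivot; this point is at its underside, 60 mm above the worktop. Home, the tab lies over the edge of the seated cartridge's flange with 4 mm to spare; a cartridge that stands proud blocks it
- coffee_mug: pink and white mug, 90 x 122 x 105 mm, bystander; origin at the centre of its underside
- match_box: small flat red box of matches, 48 x 61 x 15 mm, bystander; origin at the centre of its underside
- jam_jar: jam jar with a lid, 69 mm across, 99 mm high, bystander; origin at the centre of its underside

How it is judged:
By the outcome, as a careful person would: the job done as asked, in the order asked, and still so for the second after the job is handed in, with the robot touching nothing.
It also fails if it takes over 72 s, if anything falls off the work surface, if the arm or the gripper's body presses on something with over 40 N, if the wrist force passes 120 N, or if a joint passes its speed limit or range.

## Working session

There is one attempt and no reset: what is moved stays moved. The work goes in short steps, Python scripts to look and compute and a tool call to move; the robot and the scene stay as the last step left them, time stands still between calls to the robot, and variables do not carry over. Pictures are saved under pics/ and viewed, at most 10 in all, crops included, and the job is handed in when it is done.

Besides the shell and the picture viewer there is one more tool, called after ">>>" as name(argument=value, ...), one argument or row to a line, values as JSON. apply_moves: Moves the arm, as the interface text tells. Shift numbers are shares of 40 cm and turn numbers shares of 360 degrees, none past 1 either way. Its arguments: {"type":"object","properties":{"series":{"type":"array","items":{"type":"object","properties":{"grip":{"type":"number"},"tx":{"type":"number","minimum":-1,"maximum":1},"ty":{"type":"number","minimum":-1,"maximum":1},"tz":{"type":"number","minimum":-1,"maximum":1},"yaw":{"type":"number","minimum":-1,"maximum":1}}}},"force":{"type":"number"}},"required":["series"]}

```bash
mkdir -p pics; cat > h.py <<'E'
import numpy as np, cv2
from plant import env
def world(cam,px,depth=None,z=None):
    p=env.camera_params(cam); T=np.array(p["T"])
    r=np.array([(px[0]-p["cx"])/p["fx"],(px[1]-p["cy"])/p["fy"],1.])
    d=T[:3,:3]@r;o=T[:3,3]
    s=depth if z is None else (z-o[2])/d[2]
    return o+s*d
E
python3 - <<'E'
from h import *
s=env.read_state();print(s,env.hold_point_z)
for c in("top","side"):
    im,d=env.camera(c);cv2.imwrite(f"pics/{c}0.png",im);np.save(f"{c}0.npy",d)
    print(c,np.array(env.camera_params(c)["T"]).round(3).tolist())
    for n,z in(("well_mouth",.05),("cartridge",0),("lever_grip",.079),("lever_pivot",.05),("keeper_tip",.06),("filter_unit",0)):
        for r in env.spot_point(c,n)[:2]:print(n,r,world(c,r["xy"],z=z).round(4))
E
```

```text
{'time_s': 0.0, 'joint_pos': array([ 9.81900130e-01,  2.21250811e-01,  1.52759120e+00,  8.79842557e-06,
        1.39470079e+00, -1.26126391e-01]), 'joint_vel': array([ 4.90901551e-05, -3.49780737e-04,  7.19054397e-04, -1.53027970e-03,
       -1.04795128e-03,  3.89391601e-04]), 'tau': array([-1.43964344e-04, -4.94605637e+01, -3.87375677e+01,  6.99655898e-02,
        5.70489583e-02, -1.36593235e-04]), 'tcp_pos': array([0.27865474, 0.55868832, 0.18953257]), 'eef_rot': array([-3.13965909e+00, -2.53902998e-04,  2.67882105e+00]), 'ft_force': array([-0.83249428, -0.38240822, -0.02174576]), 'ft_torque': array([ 0.04031679, -0.03750636,  0.03257067]), 'grasp_force': 0.0, 'grip_width': 0.08686461953133037} 0.0187
top [[0.015, -0.986, 0.167, 0.326], [-1.0, -0.015, 0.001, -0.065], [0.001, -0.167, -0.986, 1.081], [0.0, 0.0, 0.0, 1.0]]
well_mouth {'xy': [291.5, 196.4], 'confidence': 0.92} [0.5837 0.0067 0.05  ]
lever_grip {'xy': [310.1, 243.6], 'confidence': 0.6} [ 0.4744 -0.0373  0.079 ]
lever_grip {'xy': [317.2, 213.5], 'confidence': 0.44} [ 0.5397 -0.0512  0.079 ]
lever_pivot {'xy': [321.0, 214
[... 270 characters left out ...]
5519 -0.0562  0.    ]
side [[0.996, -0.075, 0.04, 0.449], [-0.085, -0.866, 0.494, -0.61], [-0.002, -0.495, -0.869, 1.048], [0.0, 0.0, 0.0, 1.0]]
well_mouth {'xy': [349.3, 213.7], 'confidence': 0.56} [0.5875 0.0178 0.05  ]
cartridge {'xy': [286.6, 309.2], 'confidence': 0.57} [ 0.4197 -0.1963  0.    ]
lever_grip {'xy': [303.4, 228.0], 'confidence': 0.62} [ 0.4723 -0.0304  0.079 ]
lever_pivot {'xy': [337.0, 241.0], 'confidence': 0.96} [ 0.5494 -0.0555  0.05  ]
lever_pivot {'xy': [283.3, 195.3], 'confidence': 0.73} [0.4302 0.086  0.05  ]
keeper_tip {'xy': [338.2, 238.8], 'confidence': 0.55} [ 0.5518 -0.0554  0.06  ]
filter_unit {'xy': [340.5, 241.0], 'confidence': 0.78} [ 0.5631 -0.0285  0.    ]
```

View pics/top0.png

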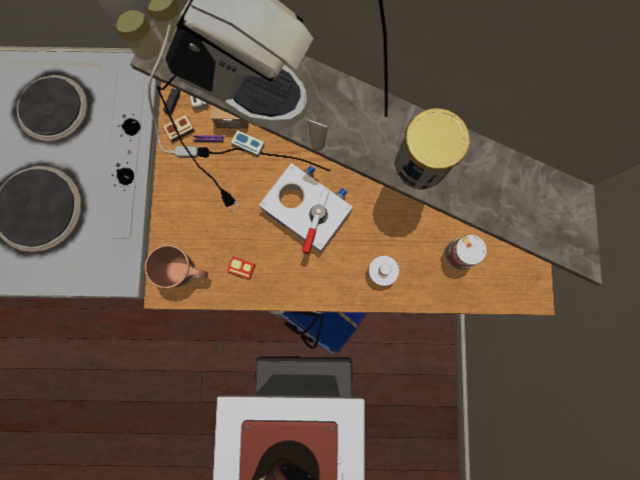

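View pics/side0.png

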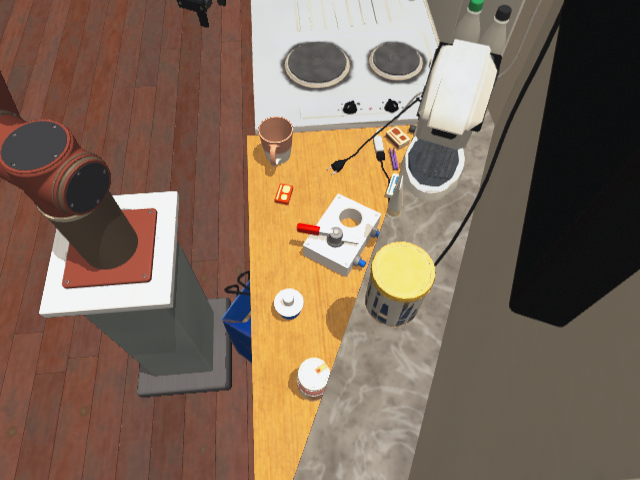

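The well is at about (291,196) and the lever sleeve at about (310,240), with the pivot at (318,212). The cartridge is at (384,270), and the mug, matchbox and jar are all well clear. Next I'll refine these with depth.

```bash
python3 - <<'E'
from h import *
from scipy.optimize import least_squares
for c,kb in(("top",(384,270)),("side",(289,300))):
    im=cv2.imread(f"pics/{c}0.png");d=np.load(f"{c}0.npy");p=env.camera_params(c);T=np.array(p["T"])
    v,u=np.mgrid[:480,:640]
    P=np.stack([(u-p["cx"])/p["fx"]*d,(v-p["cy"])/p["fy"]*d,d],-1)@T[:3,:3].T+T[:3,3]
    near=np.hypot(u-kb[0],v-kb[1])<25
    z=P[...,2]
    for a,b in((.065,.08),(.038,.052)):
        m=near&(z>a)&(z<b);q=P[m];(x,y),r=cv2.minEnclosingCircle(q[:,:2].astype(np.float32));print(c,"cart",a,m.sum(),q.mean(0).round(4),(round(x,4),round(y,4),round(r,4)))
    m=(z>.043)&(z<.057)&(np.hypot(P[...,0]-.565,P[...,1]+.028)<.115)
    r=cv2.minAreaRect(P[m][:,:2].astype(np.float32));print(c,"housing",m.sum(),P[m][:,2].mean(),r)
    # well: missing points inside: pixels near mouth w/ z<.04
    w=(z<.04)&(np.hypot(P[...,0]-.585,P[...,1]-.01)<.045)
    red=(im[...,2]>130)&(im[...,1]<70)&(im[...,0]<70)&(np.hypot(P[...,0]-.49,P[...,1]+.035)<.07)
    q=P[red];print(c,"red",red.sum(),q.mean(0).round(4),cv2.fitLine(q[:,:2].astype(np.float32),2,0,.01,.01).ravel())
    h=(z>.08)&(np.hypot(P[...,0]-.548,P[...,1]+.057)<.03);print("hub",h.sum(),P[h].mean(0).round(4) if h.any() else 0, P[h][:,2].max() if h.any() else 0)
E
```

```text
top cart 0.065 98 [ 0.424  -0.1958  0.0702] (0.4242, -0.1961, 0.0118)
top cart 0.038 597 [ 0.4235 -0.1952  0.0428] (0.4244, -0.1962, 0.0331)
top housing 3117 0.048680285599604245 ((0.5644582509994507, -0.023233413696289062), (0.1713765561580658, 0.12082692980766296), 54.68684005737305)
top red 153 [ 0.4797 -0.0341  0.0895] [ 0.95173335 -0.30692604  0.47972584 -0.03405937]
hub 195 [ 0.5409 -0.0516  0.0867] 0.09177668174509257
side cart 0.065 95 [ 0.4255 -0.1991  0.0711] (0.4251, -0.1982, 0.0122)
side cart 0.038 534 [ 0.4255 -0.2005  0.0439] (0.4259, -0.1972, 0.034)
side housing 2348 0.0500187513633122 ((0.5666926503181458, -0.02643018215894699), (0.17302271723747253, 0.12570512294769287), 54.423728942871094)
side red 128 [ 0.4827 -0.0362  0.0901] [ 0.9559255  -0.29360917  0.48272565 -0.03619343]
hub 172 [ 0.5416 -0.0546  0.0877] 0.09404096998080136
```

>>> apply_moves(
  series=[
    {"grip": 1, "tx": 0.375, "ty": -0.66, "tz": 0.22, "yaw": -0.275},
    {"grip": 1, "tx": 0.375, "ty": -0.66, "tz": 0.22, "yaw": -0.275},
    {"grip": 1, "tx": 0.375, "ty": -0.66, "tz": 0.22, "yaw": -0.275},
    {"grip": 1, "tx": 0.375, "ty": -0.66, "tz": 0.22, "yaw": -0.275},
    {"grip": 1, "tx": 0.375, "ty": -0.66, "tz": 0.22, "yaw": -0.275},
  ],
)

```text
time_s: 1.12
tcp_pos: [0.3783, 0.3837, 0.2493]
eef_rot: [3.141, 0.0, 2.048]
ft_force: [0.9, 0.4, 0.6]
grip_width: 0.0871
grasp_force: 0.0
```

```bash
python3 - <<'E'
from h import *
for c,pts in(("top",((360,170),(345,152),(400,185),(330,130))),("side",((390,200),(400,250),(350,345)))):
    d=np.load(f"{c}0.npy")
    for p in pts:print(c,p,world(c,p,d[p[1],p[0]]).round(3))
E
```

```text
top (360, 170) [ 0.614 -0.137  0.155]
top (345, 152) [ 0.652 -0.106  0.153]
top (400, 185) [ 0.585 -0.217  0.152]
top (330, 130) [ 0.699 -0.075  0.153]
side (390, 200) [ 0.656 -0.051  0.201]
side (400, 250) [ 0.632 -0.221  0.299]
side (350, 345) [ 0.538 -0.34   0.158]
```

The marble shelf is 0.155 m high, so I'll keep the gripper body parallel to its edge, with yaw about 147°.

>>> apply_moves(
  series=[
    {"grip": 1, "tx": 0.4, "ty": -0.9, "tz": 0.05, "yaw": 0.083},
    {"grip": 1, "tx": 0.4, "ty": -0.9, "tz": 0.05, "yaw": 0.083},
    {"grip": 1, "tx": 0.4, "ty": -0.9, "tz": 0.05, "yaw": 0.083},
    {"grip": 1, "tx": 0.4, "ty": -0.9, "tz": 0.05, "yaw": 0.083},
    {"grip": 1, "tx": 0.4, "ty": -0.9, "tz": 0.05, "yaw": 0.083},
  ],
)

```text
time_s: 1.53
tcp_pos: [0.4558, 0.2106, 0.2587]
eef_rot: [3.141, 0.0, 2.582]
ft_force: [0.6, 0.2, -0.1]
grip_width: 0.0872
grasp_force: 0.0
```

>>> apply_moves(
  series=[
    {"tx": 0.22, "ty": -0.47, "tz": 0},
    {"tx": 0.22, "ty": -0.47, "tz": 0},
    {"tx": 0.22, "ty": -0.47, "tz": 0},
    {"tx": 0.22, "ty": -0.47, "tz": 0},
    {"tx": 0.22, "ty": -0.47, "tz": 0},
  ],
)

```text
$.series[0]: bad value
```

```bash
cat >> h.py <<'E'
from scipy.spatial.transform import Rotation as Ro
def wray(px):
    p=env.camera_params("wrist");v=np.array([px[0]-p["cx"],px[1]-p["cy"]]);r=np.hypot(*v);a=r/p["fx"]
    return np.array([*(v/max(r,1e-9)*np.sin(a)),np.cos(a)])
def wworld(px,s,z):
    T=np.array(env.camera_params("wrist")["T_tool_cam"]);R=Ro.from_euler("xyz",s["eef_rot"]).as_matrix()
    o=R@T[:3,3]+s["tcp_pos"];d=R@T[:3,:3]@wray(px);return o+(z-o[2])/d[2]*d
def wpix(P,s):
    p=env.camera_params("wrist");T=np.array(p["T_tool_cam"]);R=Ro.from_euler("xyz",s["eef_rot"]).as_matrix()
    q=T[:3,:3].T@(R.T@(np.asarray(P)-s["tcp_pos"])-T[:3,3]);r=np.hypot(q[0],q[1]);a=np.arctan2(r,q[2])
    return np.array([p["cx"]+p["fx"]*a*q[0]/r,p["cy"]+p["fy"]*a*q[1]/r])
E
python3 - <<'E'
from h import *
s=env.read_state();print(s["tcp_pos"],s["eef_rot"],s["time_s"],s["ft_force"])
im,d=env.camera("wrist");print(env.camera_params("wrist"))
for n,z in(("well_mouth",.05),("lever_grip",.079),("lever_pivot",.05),("keeper_tip",.06),("cartridge",0)):
    for r in env.spot_point("wrist",n)[:2]:print(n,r,wworld(r["xy"],s,z).round(4))
a=np.radians(54.6);ux=np.array([np.sin(a),-np.cos(a)]);uy=np.array([np.cos(a),np.sin(a)]);c=np.array([.5655,-.025])
w=[]
for t in np.linspace(0,6.28,40):
    q=c+.04*uy+.031*np.array([np.cos(t),np.sin(t)]);cv2.circle(im,tuple(int(round(k)) for k in wpix([*q,.05],s)),1,(0,255,0),-1)
for i,j in((1,1),(1,-1),(-1,1),(-1,-1)):
    q=c+.06*i*ux+.085*j*uy;cv2.circle(im,tuple(int(round(k)) for k in wpix([*q,.05],s)),2,(0,0,255),-1)
cv2.imwrite("pics/w1.png",im);np.save("w1.npy",d)
E
```

```text
[0.45576106 0.21056323 0.25873983] [3.14062193e+00 2.78295848e-04 2.58161362e+00] 1.5333 [ 0.61799992  0.16850143 -0.08057855]
{'fx': 371.64829954431775, 'fy': 371.64829954431775, 'cx': 321.0403623794748, 'cy': 235.59030015663893, 'T_tool_cam': array([[ 2.02224545e-03, -9.54403821e-01, -2.98511737e-01,
         8.14083201e-02],
       [ 9.99997039e-01,  2.33412296e-03, -6.88269124e-04,
        -6.05088723e-04],
       [ 1.35364978e-03, -2.98509461e-01,  9.54405715e-01,
        -1.94202311e-01],
       [ 0.00000000e+00,  0.00000000e+00,  0.00000000e+00,
         1.00000000e+00]])}
well_mouth {'xy': [245.9, 361.1], 'confidence': 0.67} [0.5901 0.0063 0.05  ]
lever_grip {'xy': [163.6, 319.7], 'confidence': 0.65} [ 0.4749 -0.0323  0.079 ]
keeper_tip {'xy': [202.8, 388.9], 'confidence': 0.87} [ 0.5955 -0.0759  0.06  ]
keeper_tip {'xy': [222.4, 337.8], 'confidence': 0.46} [0.5401 0.008  0.06  ]
```

View pics/w1.png

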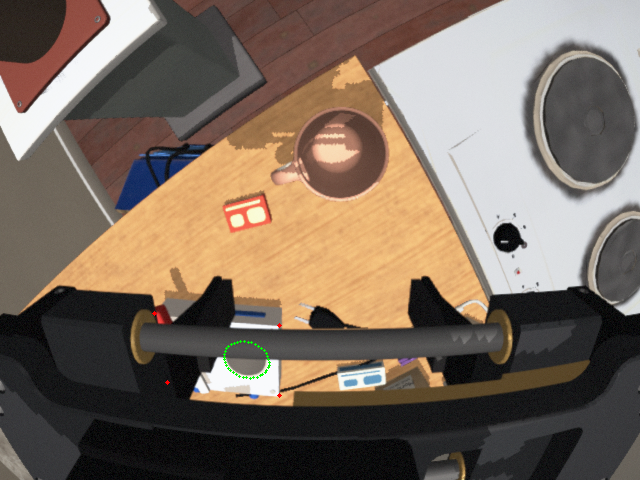

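The projected well rim (green) matches the hole at about (246,360). I'll go over the well for a closer look.

>>> apply_moves(
  series=[
    {"grip": 1, "tx": 0.2, "ty": -0.5, "tz": -0.02, "yaw": 0},
    {"grip": 1, "tx": 0.2, "ty": -0.5, "tz": -0.02, "yaw": 0},
    {"grip": 1, "tx": 0.2, "ty": -0.5, "tz": -0.02, "yaw": 0},
    {"grip": 1, "tx": 0.2, "ty": -0.5, "tz": -0.02, "yaw": 0},
    {"grip": 1, "tx": 0.2, "ty": -0.5, "tz": -0.02, "yaw": 0},
  ],
)

```text
time_s: 2.25
tcp_pos: [0.5332, 0.0189, 0.2506]
eef_rot: [3.141, 0.0, 2.578]
ft_force: [1.1, 1.0, 1.4]
grip_width: 0.0873
grasp_force: 0.0
```

```bash
python3 - <<'E'
from h import *
s=env.read_state();print(s["tcp_pos"],s["eef_rot"],s["time_s"],s["ft_force"])
im,d=env.camera("wrist")
for n,z in(("well_mouth",.05),("lever_grip",.079),("lever_pivot",.05),("keeper_tip",.06),("cartridge",0)):
    for r in env.spot_point("wrist",n)[:1]:print(n,r,wworld(r["xy"],s,z).round(4))
a=np.radians(54.6);ux=np.array([np.sin(a),-np.cos(a)]);uy=np.array([np.cos(a),np.sin(a)]);c=np.array([.5655,-.025])
for t in np.linspace(0,6.28,40):
    q=c+.04*uy+.031*np.array([np.cos(t),np.sin(t)]);cv2.circle(im,tuple(int(round(k)) for k in wpix([*q,.05],s)),1,(0,255,0),-1)
for i,j in((1,1),(1,-1),(-1,1),(-1,-1)):
    q=c+.06*i*ux+.085*j*uy;cv2.circle(im,tuple(int(round(k)) for k in wpix([*q,.05],s)),2,(0,0,255),-1)
cv2.imwrite("pics/w2.png",im)
E
```

```text
[0.5331722  0.01894661 0.25055595] [3.14107319e+00 6.01237855e-05 2.57832222e+00] 2.25 [1.08367326 0.96273627 1.44624006]
well_mouth {'xy': [339.4, 245.9], 'confidence': 0.8} [0.5896 0.0068 0.05  ]
lever_grip {'xy': [244.5, 186.4], 'confidence': 0.56} [ 0.4755 -0.0371  0.079 ]
lever_pivot {'xy': [273.1, 241.6], 'confidence': 0.67} [ 0.5456 -0.0536  0.05  ]
keeper_tip {'xy': [284.7, 287.9], 'confidence': 0.57} [ 0.5967 -0.0712  0.06  ]
cartridge {'xy': [136.2, 210.7], 'confidence': 0.56} [ 0.4201 -0.2038 -0.    ]
```

View pics/w2.png

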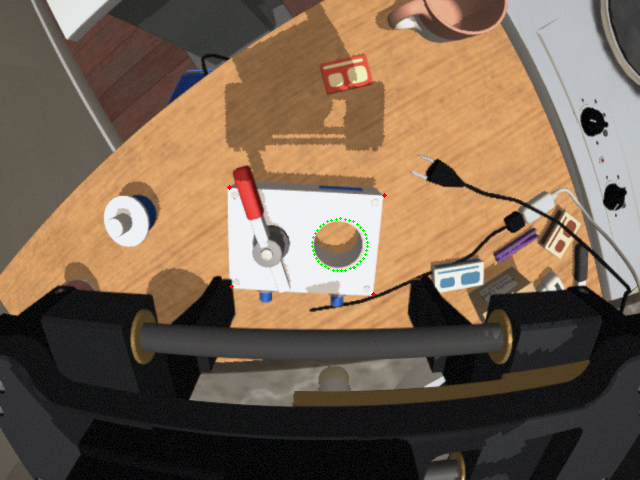

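>>> apply_moves(
  series=[
    {"grip": 0.7, "tx": -0.271, "ty": -0.54, "tz": -0.22, "yaw": 0},
    {"grip": 0.7, "tx": -0.271, "ty": -0.54, "tz": -0.22, "yaw": 0},
    {"grip": 0.7, "tx": -0.271, "ty": -0.54, "tz": -0.22, "yaw": 0},
    {"grip": 0.7, "tx": -0.271, "ty": -0.54, "tz": -0.22, "yaw": 0},
    {"grip": 0.7, "tx": -0.271, "ty": -0.54, "tz": -0.22, "yaw": 0},
  ],
)

```text
time_s: 2.97
tcp_pos: [0.4446, -0.1555, 0.1791]
eef_rot: [3.141, 0.001, 2.579]
ft_force: [0.9, -1.7, -0.7]
grip_width: 0.064
grasp_force: 0.0
```

>>> apply_moves(
  series=[
    {"grip": 0.7, "tx": -0.042, "ty": -0.095, "tz": -0.04, "yaw": 0},
    {"grip": 0.7, "tx": -0.042, "ty": -0.095, "tz": -0.04, "yaw": 0},
    {"grip": 0.7, "tx": -0.042, "ty": -0.095, "tz": -0.04, "yaw": 0},
  ],
)

```text
time_s: 3.22
tcp_pos: [0.4273, -0.1941, 0.1625]
eef_rot: [3.141, -0.002, 2.574]
ft_force: [0.1, 0.4, -0.4]
grip_width: 0.0611
grasp_force: 0.0
```

```bash
python3 - <<'E'
from h import *
s=env.read_state();print(s["tcp_pos"],s["eef_rot"],s["time_s"],s["ft_force"])
im,d=env.camera("wrist")
for r in env.look_for("wrist","cartridge")[:1]:print(r)
for r in env.spot_point("wrist","cartridge")[:1]:print(r,wworld(r["xy"],s,0).round(4))
for rr,z in((.012,.072),(.033,.044)):
  for t in np.linspace(0,6.28,40):
    cv2.circle(im,tuple(int(round(k)) for k in wpix([.4247+rr*np.cos(t),-.1972+rr*np.sin(t),z],s)),1,(0,255,0),-1)
cv2.imwrite("pics/w3.png",im)
E
```

```text
[ 0.42728505 -0.19407169  0.16246994] [ 3.14128745e+00 -1.77499380e-03  2.57368693e+00] 3.2167 [ 0.07909245  0.37266589 -0.38373863]
{'bbox': [316.4, 218.1, 72.9, 72.8], 'confidence': 0.63}
{'xy': [314.8, 207.5], 'confidence': 0.63} [ 0.4243 -0.2005  0.    ]
```

View pics/w3.png

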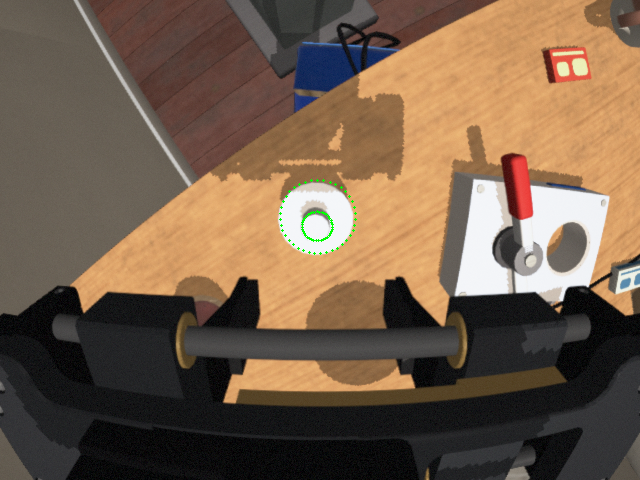

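Both overlay rings sit on the cartridge at (317,217). I'll descend onto the knob.

>>> apply_moves(
  series=[
    {"grip": 0.7, "tx": 0, "ty": 0, "tz": -0.24, "yaw": 0},
    {"grip": 0.7, "tx": 0, "ty": 0, "tz": -0.24, "yaw": 0},
    {"grip": 0.7, "tx": 0, "ty": 0, "tz": -0.24, "yaw": 0},
    {"grip": 0.7, "tx": 0, "ty": 0, "tz": -0.24, "yaw": 0},
    {"grip": 0.7, "tx": 0, "ty": 0, "tz": -0.24, "yaw": 0},
  ],
)

```text
time_s: 3.78
tcp_pos: [0.4289, -0.193, 0.0676]
eef_rot: [3.141, -0.001, 2.578]
ft_force: [0.3, -0.7, 0.5]
grip_width: 0.0611
grasp_force: 0.0
```

>>> apply_moves(
  series=[
    {"grip": 0.7, "tx": -0.0105, "ty": -0.0105, "tz": -0.02, "yaw": 0},
    {"grip": 0.7, "tx": -0.0105, "ty": -0.0105, "tz": -0.049, "yaw": 0},
    {"grip": 0.7, "tx": -0.0105, "ty": -0.0105, "tz": -0.049, "yaw": 0},
    {"grip": 0.7, "tx": -0.0105, "ty": -0.0105, "tz": -0.049, "yaw": 0},
  ],
)

```text
time_s: 4.12
tcp_pos: [0.4246, -0.199, 0.0487]
eef_rot: [-3.142, 0.001, 2.576]
ft_force: [-0.2, 0.4, -0.4]
grip_width: 0.061
grasp_force: 0.0
```

>>> apply_moves(
  series=[
    {"grip": 0.1, "tx": 0, "ty": 0, "tz": 0, "yaw": 0},
    {"grip": 0.1, "tx": 0, "ty": 0, "tz": 0, "yaw": 0},
    {"grip": 0.1, "tx": 0, "ty": 0, "tz": 0, "yaw": 0},
    {"grip": 0.1, "tx": 0, "ty": 0, "tz": 0, "yaw": 0},
    {"grip": 0.1, "tx": 0, "ty": 0, "tz": 0, "yaw": 0},
  ],
  force=25,
)

```text
time_s: 4.53
tcp_pos: [0.4242, -0.1988, 0.048]
eef_rot: [-3.142, 0.001, 2.575]
ft_force: [-1.0, -1.1, 0.3]
grip_width: 0.0355
grasp_force: 0.0
```

>>> apply_moves(
  series=[
    {"grip": 0.1, "tx": 0, "ty": 0, "tz": 0, "yaw": 0},
    {"grip": 0.1, "tx": 0, "ty": 0, "tz": 0, "yaw": 0},
    {"grip": 0.1, "tx": 0, "ty": 0, "tz": 0, "yaw": 0},
    {"grip": 0.1, "tx": 0, "ty": 0, "tz": 0, "yaw": 0},
    {"grip": 0.1, "tx": 0, "ty": 0, "tz": 0, "yaw": 0},
  ],
)

```text
time_s: 4.95
tcp_pos: [0.424, -0.1987, 0.0477]
eef_rot: [3.142, -0.0, 2.575]
ft_force: [-0.4, 0.7, 0.2]
grip_width: 0.01
grasp_force: 0.0
```

>>> apply_moves(
  series=[
    {"grip": 0.1, "tx": 0, "ty": 0, "tz": 0.3, "yaw": 0},
    {"grip": 0.1, "tx": 0, "ty": 0, "tz": 0.3, "yaw": 0},
    {"grip": 0.1, "tx": 0, "ty": 0, "tz": 0.3, "yaw": 0},
    {"grip": 0.1, "tx": 0, "ty": 0, "tz": 0.3, "yaw": 0},
    {"grip": 0.1, "tx": 0, "ty": 0, "tz": 0.3, "yaw": 0},
  ],
)

```text
time_s: 5.37
tcp_pos: [0.4258, -0.1999, 0.1706]
eef_rot: [-3.141, 0.006, 2.575]
ft_force: [-0.6, 0.5, -0.8]
grip_width: 0.0086
grasp_force: 0.0
```

The grip closed on nothing. I'll look again.

```bash
python3 - <<'E'
from h import *
s=env.read_state();print(s["tcp_pos"],s["eef_rot"],s["time_s"],s["ft_force"])
im,d=env.camera("wrist")
for r in env.spot_point("wrist","cartridge")[:1]:print(r,wworld(r["xy"],s,0).round(4))
for rr,z in((.012,.072),(.033,.044)):
  for t in np.linspace(0,6.28,40):
    cv2.circle(im,tuple(int(round(k)) for k in wpix([.4247+rr*np.cos(t),-.1972+rr*np.sin(t),z],s)),1,(0,255,0),-1)
t,_=env.camera("side");top,_=env.camera("top")
for c in("top","side"):
  for r in env.spot_point(c,"cartridge")[:1]:print(c,r,world(c,r["xy"],z=0).round(4))
cv2.imwrite("pics/w4.png",np.hstack([im[100:420,150:500],cv2.resize(t[240:360,220:370],(450,360))[:320]]))
E
```

```text
[ 0.42583921 -0.19991761  0.1705842 ] [-3.14136977  0.00614972  2.57532233] 5.3667 [-0.58734563  0.49244955 -0.82206275]
{'xy': [320.7, 202.9], 'confidence': 0.82} [ 0.4246 -0.2007  0.    ]
top {'xy': [383.7, 272.1], 'confidence': 0.51} [ 0.4236 -0.2027  0.    ]
side {'xy': [287.8, 308.5], 'confidence': 0.68} [ 0.4225 -0.1949  0.    ]
```

View pics/w4.png

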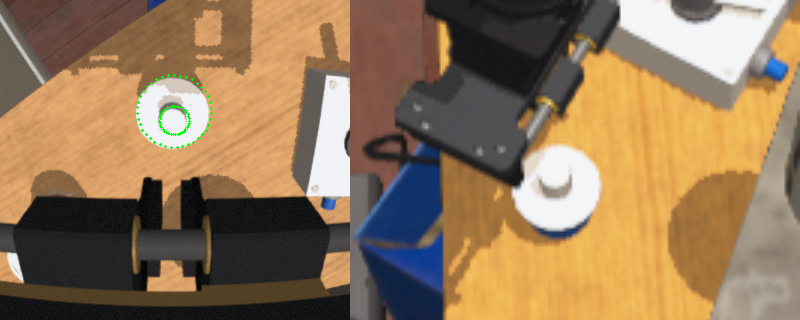

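```bash
python3 - <<'E'
from h import *
s=env.read_state();t=s["tcp_pos"];print(s["time_s"],s["joint_pos"],t,s["grip_width"])
print("wrist tcp px",wpix(t,s), "10mm along x",wpix(t+Ro.from_euler("xyz",s["eef_rot"]).as_matrix()@[.02,0,0],s))
def pix(c,P):
    p=env.camera_params(c);T=np.array(p["T"]);q=T[:3,:3].T@(P-T[:3,3]);return p["fx"]*q[0]/q[2]+p["cx"],p["fy"]*q[1]/q[2]+p["cy"],q[2]
im,d=env.camera("side");u,v,z=pix("side",t);print(u,v,z);ims,ds=im,d
cv2.circle(im,(int(u),int(v)),1,(0,255,0),-1)
w,dw=env.camera("wrist")
p=wpix(t,s);cv2.circle(w,(int(p[0]),int(p[1])),2,(0,255,0),-1)
# fingertip: world height of lowest gripper points via wrist depth
par=env.camera_params("wrist");T=np.array(par["T_tool_cam"])
for px in((300,285),(308,285),(340,285),(348,285),(300,300),(345,300),(322,285)):
    r=wray(px);z=dw[px[1],px[0]];q=T[:3,:3]@(r/r[2]*z)+T[:3,3];print(px,z,q.round(4))
cv2.imwrite("pics/w5.png",np.hstack([cv2.resize(w[200:400,220:420],(400,400)),cv2.resize(im[230:330,230:330],(400,400))]))
E
```

```text
5.6667 [-6.06876373e-01 -1.43776775e-01  1.94859832e+00 -1.17134197e-06
  1.34005474e+00 -1.61134787e+00] [ 0.42302522 -0.19801187  0.16591264] 0.008547098393158346
wrist tcp px [322.27934549 270.44572579] 10mm along x [322.39286006 236.74460023]
284.14360493305963 279.27033940223635 0.9682838486780779
(300, 285) 0.16742405 [ 0.01   -0.0102 -0.0411]
(308, 285) 0.1704041 [ 0.0088 -0.0067 -0.0384]
(340, 285) 0.17074864 [ 0.0086  0.0081 -0.0381]
(348, 285) 0.1658889 [ 0.0107  0.0115 -0.0425]
(300, 300) 0.15480772 [ 0.0093 -0.0095 -0.0546]
(345, 300) 0.15329234 [ 0.01    0.0094 -0.0559]
(322, 285) 0.39420936 [-0.0866  0.0003  0.1663]
```

View pics/w5.png

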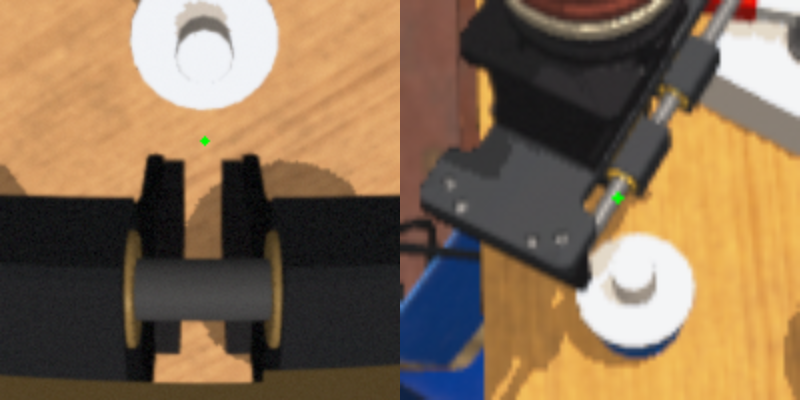

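```bash
python3 - <<'E'
from h import *
s=env.read_state();w,dw=env.camera("wrist")
par=env.camera_params("wrist");T=np.array(par["T_tool_cam"]);print(s["tcp_pos"],env.hold_point_z)
for v in range(272,300,2):
    L=[]
    for u in range(285,362):
        z=dw[v,u]
        if 0<z<.25:
            r=wray((u,v));q=T[:3,:3]@(r/r[2]*z)+T[:3,3];L.append(q)
    if L:
        L=np.array(L);i=L[:,2].argmax();print(v,len(L),L[i].round(4),L[:,0].min().round(4),L[:,1].min().round(4),L[:,1].max().round(4))
E
```

```text
[ 0.42339329 -0.1982737   0.16648581] 0.0187
278 17 [ 0.0097  0.0112 -0.0325] 0.0097 -0.0134 0.012
280 40 [ 0.0081  0.007  -0.0313] 0.0081 -0.0137 0.0124
282 40 [ 0.0083 -0.0068 -0.034 ] 0.0083 -0.0137 0.0123
284 40 [ 0.0081 -0.0072 -0.0358] 0.0081 -0.0134 0.012
286 42 [ 0.0081 -0.0081 -0.0381] 0.0081 -0.0138 0.0124
288 42 [ 0.0073 -0.0048 -0.0386] 0.0073 -0.0136 0.0122
290 42 [ 0.0065  0.0035 -0.0389] 0.0065 -0.0134 0.0121
292 43 [ 0.0053  0.0035 -0.0386] 0.0053 -0.0137 0.0124
294 44 [ 0.0047 -0.0048 -0.0396] 0.0047 -0.0136 0.0122
296 44 [ 0.0033 -0.0049 -0.0387] 0.0033 -0.0135 0.0121
298 46 [ 0.003   0.0035 -0.0402] 0.003 -0.0136 0.0125
```

The fingertips sit about 31 mm behind the reported TCP, as measured by wrist depth and consistent with the miss above the knob. I'll allow for that offset and descend in steps, watching the force.

>>> apply_moves(
  series=[
    {"grip": 0.65, "tx": 0.003, "ty": 0.002, "tz": 0, "yaw": 0},
    {"grip": 0.65, "tx": 0.003, "ty": 0.002, "tz": 0, "yaw": 0},
    {"grip": 0.65, "tx": 0.003, "ty": 0.002, "tz": -0.1, "yaw": 0},
    {"grip": 0.65, "tx": 0.003, "ty": 0.002, "tz": -0.2, "yaw": 0},
    {"grip": 0.65, "tx": 0.003, "ty": 0.002, "tz": -0.28, "yaw": 0},
  ],
)

```text
time_s: 6.23
tcp_pos: [0.425, -0.1976, 0.054]
eef_rot: [-3.142, 0.0, 2.575]
ft_force: [-0.6, 0.4, -0.2]
grip_width: 0.0342
grasp_force: 0.0
```

>>> apply_moves(
  series=[
    {"grip": 0.65, "tx": 0, "ty": 0, "tz": 0, "yaw": 0},
    {"grip": 0.65, "tx": 0, "ty": 0, "tz": 0, "yaw": 0},
    {"grip": 0.65, "tx": 0, "ty": 0, "tz": 0, "yaw": 0},
  ],
)

```text
time_s: 6.48
tcp_pos: [0.4264, -0.1987, 0.0575]
eef_rot: [-3.141, 0.002, 2.575]
ft_force: [0.4, -0.5, 0.4]
grip_width: 0.0525
grasp_force: 0.0
```

>>> apply_moves(
  series=[
    {"grip": 0.6, "tx": -0.002, "ty": 0.002, "tz": -0.04, "yaw": 0},
    {"grip": 0.6, "tx": -0.002, "ty": 0.002, "tz": -0.06, "yaw": 0},
    {"grip": 0.6, "tx": -0.002, "ty": 0.002, "tz": -0.07, "yaw": 0},
    {"grip": 0.6, "tx": -0.002, "ty": 0.002, "tz": -0.08, "yaw": 0},
    {"grip": 0.6, "tx": -0.002, "ty": 0.002, "tz": -0.08, "yaw": 0},
  ],
)

```text
time_s: 6.9
tcp_pos: [0.4246, -0.1972, 0.0239]
eef_rot: [-3.142, 0.0, 2.575]
ft_force: [0.6, -0.4, -0.4]
grip_width: 0.0522
grasp_force: 0.0
```

>>> apply_moves(
  series=[
    {"grip": 0.1, "tx": 0, "ty": 0, "tz": 0, "yaw": 0},
    {"grip": 0.1, "tx": 0, "ty": 0, "tz": 0, "yaw": 0},
    {"grip": 0.1, "tx": 0, "ty": 0, "tz": 0, "yaw": 0},
    {"grip": 0.1, "tx": 0, "ty": 0, "tz": 0, "yaw": 0},
    {"grip": 0.1, "tx": 0, "ty": 0, "tz": 0, "yaw": 0},
  ],
  force=25,
)

```text
time_s: 7.32
tcp_pos: [0.4246, -0.1972, 0.0239]
eef_rot: [3.142, 0.0, 2.575]
ft_force: [-0.0, 0.2, -0.4]
grip_width: 0.0267
grasp_force: 0.0
```

>>> apply_moves(
  series=[
    {"grip": 0.1, "tx": 0, "ty": 0, "tz": 0, "yaw": 0},
    {"grip": 0.1, "tx": 0, "ty": 0, "tz": 0, "yaw": 0},
    {"grip": 0.1, "tx": 0, "ty": 0, "tz": 0, "yaw": 0},
  ],
)

```text
time_s: 7.57
tcp_pos: [0.4245, -0.1972, 0.0238]
eef_rot: [-3.142, 0.0, 2.575]
ft_force: [-0.2, -0.4, 0.7]
grip_width: 0.0234
grasp_force: 25.0
```

>>> apply_moves(
  series=[
    {"grip": 0.1, "tx": 0, "ty": 0, "tz": 0.08, "yaw": 0},
    {"grip": 0.1, "tx": 0, "ty": 0, "tz": 0.16, "yaw": 0},
    {"grip": 0.1, "tx": 0, "ty": 0, "tz": 0.24, "yaw": 0},
    {"grip": 0.1, "tx": 0, "ty": 0, "tz": 0.3, "yaw": 0},
    {"grip": 0.1, "tx": 0, "ty": 0, "tz": 0.3, "yaw": 0},
  ],
)

```text
time_s: 7.98
tcp_pos: [0.4275, -0.1992, 0.1495]
eef_rot: [-3.141, 0.009, 2.575]
ft_force: [1.5, -0.6, 0.4]
grip_width: 0.0232
grasp_force: 25.0
```

>>> apply_moves(
  series=[
    {"grip": 0.1, "tx": 0.041, "ty": 0.051, "tz": 0, "yaw": 0},
    {"grip": 0.1, "tx": 0.1, "ty": 0.125, "tz": 0, "yaw": 0},
    {"grip": 0.1, "tx": 0.16, "ty": 0.2, "tz": 0, "yaw": 0},
    {"grip": 0.1, "tx": 0.22, "ty": 0.275, "tz": 0, "yaw": 0},
    {"grip": 0.1, "tx": 0.28, "ty": 0.35, "tz": 0, "yaw": 0},
  ],
)

```text
time_s: 8.4
tcp_pos: [0.5366, -0.0554, 0.1425]
eef_rot: [-3.141, -0.001, 2.575]
ft_force: [1.0, -0.5, -1.6]
grip_width: 0.0234
grasp_force: 25.0
```

>>> apply_moves(
  series=[
    {"grip": 0.1, "tx": 0.05, "ty": 0.06, "tz": 0, "yaw": 0},
    {"grip": 0.1, "tx": 0.09, "ty": 0.11, "tz": 0, "yaw": 0},
    {"grip": 0.1, "tx": 0.131, "ty": 0.16, "tz": 0, "yaw": 0},
    {"grip": 0.1, "tx": 0.131, "ty": 0.16, "tz": 0, "yaw": 0},
    {"grip": 0.1, "tx": 0.131, "ty": 0.16, "tz": 0, "yaw": 0},
  ],
)

```text
time_s: 8.82
tcp_pos: [0.5883, 0.008, 0.142]
eef_rot: [-3.14, -0.002, 2.578]
ft_force: [-1.1, -0.1, -1.3]
grip_width: 0.0234
grasp_force: 25.0
```

>>> apply_moves(
  series=[
    {"grip": 0.1, "tx": 0.001, "ty": -0.002, "tz": -0.07, "yaw": 0},
    {"grip": 0.1, "tx": 0.001, "ty": -0.002, "tz": -0.13, "yaw": 0},
    {"grip": 0.1, "tx": 0.001, "ty": -0.002, "tz": -0.15, "yaw": 0},
    {"grip": 0.1, "tx": 0.001, "ty": -0.002, "tz": -0.15, "yaw": 0},
  ],
)

```text
time_s: 9.15
tcp_pos: [0.5857, 0.0055, 0.0802]
eef_rot: [-3.138, -0.006, 2.574]
ft_force: [-1.0, 1.0, -0.6]
grip_width: 0.0232
grasp_force: 25.0
```

```bash
python3 - <<'E'
from h import *
s=env.read_state();print(s["tcp_pos"],s["time_s"],s["ft_force"])
im,d=env.camera("wrist");sd,_=env.camera("side")
for t in np.linspace(0,6.28,60):
    cv2.circle(im,tuple(int(round(k)) for k in wpix([.589+.028*np.cos(t),.007+.028*np.sin(t),.05],s)),0,(0,255,0),-1)
cv2.imwrite("pics/w6.png",np.hstack([cv2.resize(im[130:330,220:440],(440,400)),cv2.resize(sd[170:270,300:390],(360,400))]))
E
```

```text
[0.58573748 0.00551407 0.08015285] 9.15 [-1.01083416  1.02705702 -0.62728872]
```

View pics/w6.png

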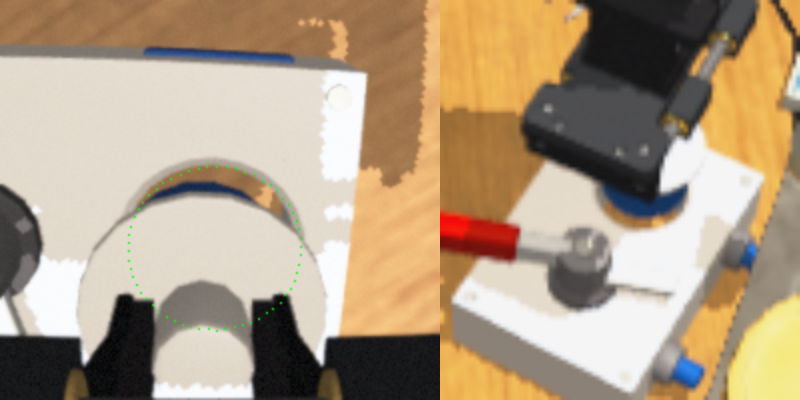

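The projected well rim agrees with the visible one, and the cartridge is over it. I'll settle, then descend gently.

>>> apply_moves(
  series=[
    {"grip": 0.1, "tx": 0, "ty": 0, "tz": 0, "yaw": 0},
    {"grip": 0.1, "tx": 0, "ty": 0, "tz": 0, "yaw": 0},
  ],
)

```text
time_s: 9.42
tcp_pos: [0.5905, 0.0057, 0.0856]
eef_rot: [3.14, 0.003, 2.575]
ft_force: [0.6, -0.3, -2.0]
grip_width: 0.0235
grasp_force: 25.0
```

>>> apply_moves(
  series=[
    {"grip": 0.1, "tx": -0.002, "ty": 0.003, "tz": -0.01, "yaw": 0},
    {"grip": 0.1, "tx": -0.002, "ty": 0.003, "tz": -0.02, "yaw": 0},
    {"grip": 0.1, "tx": -0.002, "ty": 0.003, "tz": -0.03, "yaw": 0},
    {"grip": 0.1, "tx": -0.002, "ty": 0.003, "tz": -0.04, "yaw": 0},
    {"grip": 0.1, "tx": -0.002, "ty": 0.003, "tz": -0.04, "yaw": 0},
  ],
)

```text
time_s: 9.83
tcp_pos: [0.5874, 0.0075, 0.0663]
eef_rot: [-3.141, -0.002, 2.575]
ft_force: [-0.1, -0.9, -1.2]
grip_width: 0.0231
grasp_force: 25.0
```

>>> apply_moves(
  series=[
    {"grip": 0.1, "tx": 0, "ty": 0, "tz": -0.01, "yaw": 0},
    {"grip": 0.1, "tx": 0, "ty": 0, "tz": -0.02, "yaw": 0},
    {"grip": 0.1, "tx": 0, "ty": 0, "tz": -0.03, "yaw": 0},
    {"grip": 0.1, "tx": 0, "ty": 0, "tz": -0.04, "yaw": 0},
    {"grip": 0.1, "tx": 0, "ty": 0, "tz": -0.04, "yaw": 0},
  ],
)

```text
time_s: 10.25
tcp_pos: [0.5876, 0.0074, 0.0504]
eef_rot: [-3.141, -0.002, 2.575]
ft_force: [0.2, -0.7, -0.9]
grip_width: 0.0231
grasp_force: 25.0
```

>>> apply_moves(
  series=[
    {"grip": 0.1, "tx": 0, "ty": 0, "tz": -0.01, "yaw": 0},
    {"grip": 0.1, "tx": 0, "ty": 0, "tz": -0.02, "yaw": 0},
    {"grip": 0.1, "tx": 0, "ty": 0, "tz": -0.026, "yaw": 0},
    {"grip": 0.1, "tx": 0, "ty": 0, "tz": -0.031, "yaw": 0},
    {"grip": 0.1, "tx": 0, "ty": 0, "tz": -0.031, "yaw": 0},
  ],
)

```text
time_s: 10.67
tcp_pos: [0.588, 0.0073, 0.0387]
eef_rot: [-3.141, -0.001, 2.575]
ft_force: [0.1, -0.3, -1.0]
grip_width: 0.0229
grasp_force: 25.0
```

>>> apply_moves(
  series=[
    {"grip": 0.1, "tx": 0, "ty": 0, "tz": -0.004, "yaw": 0},
    {"grip": 0.1, "tx": 0, "ty": 0, "tz": -0.007, "yaw": 0},
    {"grip": 0.1, "tx": 0, "ty": 0, "tz": -0.009, "yaw": 0},
    {"grip": 0.1, "tx": 0, "ty": 0, "tz": -0.009, "yaw": 0},
  ],
)

```text
time_s: 11.0
tcp_pos: [0.5886, 0.0072, 0.036]
eef_rot: [3.142, 0.0, 2.575]
ft_force: [-0.9, -1.1, -1.0]
grip_width: 0.0232
grasp_force: 25.0
```

>>> apply_moves(
  series=[
    {"grip": 0.1, "tx": 0, "ty": 0, "tz": -0.002, "yaw": 0},
    {"grip": 0.1, "tx": 0, "ty": 0, "tz": -0.004, "yaw": 0},
    {"grip": 0.1, "tx": 0, "ty": 0, "tz": -0.004, "yaw": 0},
  ],
)

```text
time_s: 11.25
tcp_pos: [0.5889, 0.007, 0.0356]
eef_rot: [3.142, 0.001, 2.575]
ft_force: [-3.9, -1.1, 8.1]
grip_width: 0.0234
grasp_force: 25.0
```

Flange contact shows 8 N at the expected height, so it's seated. Releasing.

>>> apply_moves(
  series=[
    {"grip": 0.5, "tx": 0, "ty": 0, "tz": 0.003, "yaw": 0},
    {"grip": 0.5, "tx": 0, "ty": 0, "tz": 0.003, "yaw": 0},
    {"grip": 0.5, "tx": 0, "ty": 0, "tz": 0.003, "yaw": 0},
    {"grip": 0.5, "tx": 0, "ty": 0, "tz": 0.003, "yaw": 0},
    {"grip": 0.5, "tx": 0, "ty": 0, "tz": 0.003, "yaw": 0},
  ],
)

```text
time_s: 11.67
tcp_pos: [0.5883, 0.0073, 0.0351]
eef_rot: [-3.141, -0.0, 2.575]
ft_force: [-0.1, -0.8, -0.3]
grip_width: 0.0418
grasp_force: 0.0
```

>>> apply_moves(
  series=[
    {"grip": 0.5, "tx": 0, "ty": 0, "tz": 0.04, "yaw": 0},
    {"grip": 0.5, "tx": 0, "ty": 0, "tz": 0.1, "yaw": 0},
    {"grip": 0, "tx": 0, "ty": 0, "tz": 0.2, "yaw": 0},
    {"grip": 0, "tx": 0, "ty": 0, "tz": 0.28, "yaw": 0},
    {"grip": 0, "tx": 0, "ty": 0, "tz": 0.28, "yaw": 0},
  ],
)

```text
time_s: 12.08
tcp_pos: [0.5933, 0.0068, 0.1555]
eef_rot: [3.136, 0.011, 2.575]
ft_force: [1.9, -0.2, 1.0]
grip_width: 0.0307
grasp_force: 0.0
```

```bash
python3 - <<'E'
from h import *
s=env.read_state();print(s["tcp_pos"],s["time_s"],s["ft_force"],s["grip_width"])
w,dw=env.camera("wrist");p=env.camera_params("wrist");T=np.array(p["T_tool_cam"]);R=Ro.from_euler("xyz",s["eef_rot"]).as_matrix()
P=[]
for v in range(100,330,2):
    for u in range(180,480,2):
        if dw[v,u]>.22 or (dw[v,u]>.05 and v<265):
            r=wray((u,v));P.append([*(R@(T[:3,:3]@(r/r[2]*dw[v,u])+T[:3,3])+s["tcp_pos"]),u,v,*w[v,u]])
P=np.array(P);rr=np.hypot(P[:,0]-.589,P[:,1]-.007)
for a,b in((.015,.031),(.035,.042)):
    m=(rr>a)&(rr<b)&(P[:,2]>.04)&(P[:,2]<.07);print(a,m.sum(),np.median(P[m,2]),np.c_[P[m][:,:2],np.ones(m.sum())].shape, np.linalg.lstsq(np.c_[P[m][:,:2]-[.589,.007],np.ones(m.sum())],P[m,2],rcond=None)[0])
red=(P[:,7]>110)&(P[:,6]<70)&(P[:,5]<70)&(np.hypot(P[:,0]-.49,P[:,1]+.035)<.07)
q=P[red];print("red",red.sum(),q[:,:3].mean(0))
if red.sum()>3:print(cv2.fitLine(q[:,:2].astype(np.float32),2,0,.01,.01).ravel())
cv2.imwrite("pics/w7.png",w)
E
```

```text
[0.59330085 0.00680353 0.15554829] 12.0833 [ 1.87325432 -0.24782057  1.0328468 ] 0.030739248332486403Traceback (most recent call last):
  File "<stdin>", line 8, in <module>
  File "h.py", line 11, in wray
    p=env.camera_params("wrist");v=np.array([px[0]-p["cx"],px[1]-p["cy"]]);r=np.hypot(*v);a=r/p["fx"]
ValueError: time passes only in moves, steps and waits
```

>>> apply_moves(
  series=[
    {"grip": 0, "tx": -0.08, "ty": -0.01, "tz": 0, "yaw": 0},
    {"grip": 0, "tx": -0.18, "ty": -0.02, "tz": 0, "yaw": 0},
    {"grip": 0, "tx": -0.257, "ty": -0.025, "tz": 0, "yaw": -0.208},
    {"grip": 0, "tx": -0.257, "ty": -0.025, "tz": 0, "yaw": -0.208},
    {"grip": 0, "tx": -0.257, "ty": -0.025, "tz": 0, "yaw": -0.208},
  ],
)

```text
time_s: 12.55
tcp_pos: [0.4828, -0.0025, 0.1454]
eef_rot: [-3.139, -0.002, 2.194]
ft_force: [0.5, 0.4, 0.1]
grip_width: 0.0015
grasp_force: 0.0
```

```bash
cat > lev.py <<'E'
from h import *
def cloud(c):
    im,d=env.camera(c);p=env.camera_params(c);T=np.array(p["T"]);v,u=np.mgrid[:480,:640]
    return im,np.stack([(u-p["cx"])/p["fx"]*d,(v-p["cy"])/p["fy"]*d,d],-1)@T[:3,:3].T+T[:3,3],d
def report(piv=(.5455,-.0535)):
    for c in("top","side"):
        im,P,d=cloud(c)
        red=(im[...,2]>110)&(im[...,1]<70)&(im[...,0]<70)&(np.hypot(P[...,0]-piv[0],P[...,1]-piv[1])<.11)&(P[...,2]>.06)&(P[...,2]<.1)
        q=P[red]
        if len(q)>5:
            m=q.mean(0);print(c,"lever",len(q),m.round(4),np.degrees(np.arctan2(m[1]-piv[1],m[0]-piv[0]))%360,cv2.fitLine(q[:,:2].astype(np.float32),2,0,.01,.01).ravel()[:2])
        r=np.hypot(P[...,0]-.589,P[...,1]-.007);z=P[...,2]
        for a,b in((.016,.030),(.0,.01)):
            m=(r>a)&(r<b)&(z<.1);print(c,"ring",a,m.sum(),np.median(z[m]).round(4) if m.any() else 0)
        m=(r<.05)&(z>.053)&(z<.095)
        if m.sum()>5:print(c,"cart",cv2.minEnclosingCircle(P[m][:,:2].astype(np.float32)))
    s=env.read_state();print(s["time_s"],s["tcp_pos"],s["eef_rot"][2],s["grip_width"])
E
python3 -c "from lev import *;report()"
```

```text
top ring 0.016 0 0
top ring 0.0 0 0
side lever 193 [ 0.4814 -0.0381  0.0876] 166.4951524941952 [ 0.9558611  -0.29381895]
side ring 0.016 250 0.0563
side ring 0.0 60 0.0839
side cart ((0.5888149738311768, 0.006396107841283083), 0.04974524676799774)
12.65 [ 0.4845481  -0.00256329  0.1461388 ] 2.1988172423413226 0.0002864101091640511
```

Seating is confirmed: flange top at 56 mm and knob top at 84 mm. Now I'll turn the fingers and come down beside the lever.

>>> apply_moves(
  series=[
    {"grip": 0, "tx": 0.003, "ty": -0.002, "tz": 0, "yaw": -0.149},
    {"grip": 0, "tx": 0.003, "ty": -0.002, "tz": 0, "yaw": -0.149},
    {"grip": 0, "tx": 0.003, "ty": -0.002, "tz": 0, "yaw": -0.149},
    {"grip": 0, "tx": 0.003, "ty": -0.002, "tz": 0, "yaw": -0.149},
    {"grip": 0, "tx": 0.003, "ty": -0.002, "tz": 0, "yaw": -0.149},
  ],
)

```text
time_s: 13.07
tcp_pos: [0.4866, -0.0034, 0.1463]
eef_rot: [-3.14, -0.0, 1.574]
ft_force: [0.4, -0.0, 0.5]
grip_width: 0.0005
grasp_force: 0.0
```

>>> apply_moves(
  series=[
    {"grip": 0, "tx": 0, "ty": 0, "tz": 0, "yaw": -0.05},
    {"grip": 0, "tx": 0, "ty": 0, "tz": 0, "yaw": -0.05},
    {"grip": 0, "tx": 0, "ty": 0, "tz": 0, "yaw": -0.05},
    {"grip": 0, "tx": 0, "ty": 0, "tz": 0, "yaw": -0.05},
  ],
)

```text
time_s: 13.4
tcp_pos: [0.4866, -0.0034, 0.1464]
eef_rot: [-3.14, 0.0, 1.263]
ft_force: [-0.5, 0.0, 0.6]
grip_width: 0.0005
grasp_force: 0.0
```

```bash
python3 - <<'E'
from lev import *
s=env.read_state();print(s["time_s"],s["tcp_pos"],np.degrees(s["eef_rot"]),s["joint_pos"])
# finger extents seen by side camera, in tool frame
im,P,d=cloud("side");R=Ro.from_euler("xyz",s["eef_rot"]).as_matrix()
q=(P-s["tcp_pos"])@R
m=(np.abs(q[...,0])<.03)&(np.abs(q[...,1])<.03)&(q[...,2]>-.075)&(q[...,2]<.02)&(d>0)
Q=q[m];print(len(Q));
for a in np.arange(-.075,.02,.01):
    k=Q[(Q[:,2]>=a)&(Q[:,2]<a+.01)]
    if len(k):print(round(a,3),len(k),k.min(0).round(4),k.max(0).round(4))
E
```

```text
13.4 [ 0.4866151  -0.00339205  0.14639646] [-1.79917592e+02  1.18656887e-02  7.23686178e+01] [-1.69196243e-01 -7.67871566e-02  1.92525940e+00 -6.75939446e-06
  1.29457352e+00  1.38531425e-01]
100
-0.075 16 [-0.0116 -0.0107 -0.0749] [-0.0063  0.0093 -0.0658]
-0.065 27 [-0.0125 -0.0108 -0.0649] [-0.0063  0.0109 -0.0551]
-0.055 26 [-0.0104 -0.0092 -0.0546] [-0.0025  0.0096 -0.0451]
-0.045 23 [-0.0109 -0.0089 -0.0448] [ 0.0074  0.0096 -0.0351]
-0.035 8 [-0.0098 -0.0048 -0.0345] [ 0.007   0.0093 -0.0323]
```

>>> apply_moves(
  series=[
    {"grip": 0, "tx": 0, "ty": 0, "tz": -0.08, "yaw": 0},
    {"grip": 0, "tx": 0, "ty": 0, "tz": -0.16, "yaw": 0},
    {"grip": 0, "tx": 0, "ty": 0, "tz": -0.22, "yaw": 0},
    {"grip": 0, "tx": 0, "ty": 0, "tz": -0.265, "yaw": 0},
    {"grip": 0, "tx": 0, "ty": 0, "tz": -0.265, "yaw": 0},
  ],
)

```text
time_s: 13.87
tcp_pos: [0.4829, -0.0028, 0.0367]
eef_rot: [-3.133, 0.001, 1.266]
ft_force: [-1.1, -0.2, -0.3]
grip_width: 0.0004
grasp_force: 0.0
```

>>> apply_moves(
  series=[
    {"grip": 0, "tx": 0, "ty": 0, "tz": 0, "yaw": 0},
    {"grip": 0, "tx": 0, "ty": 0, "tz": 0, "yaw": 0},
  ],
)

```text
time_s: 14.03
tcp_pos: [0.4878, -0.0036, 0.0423]
eef_rot: [3.14, -0.0, 1.263]
ft_force: [-0.8, -0.4, 0.1]
grip_width: 0.0004
grasp_force: 0.0
```

```bash
cat > arc.py <<'E'
import sys,numpy as np
# arc.py theta_cmd_now step n d : rows relative to the pose commanded at theta_now
piv=np.array([.5455,-.0535])
def pose(th,d,r=.072):
    a=np.radians(th);return piv+r*np.array([np.cos(a),np.sin(a)])+d*np.array([np.sin(a),-np.cos(a)])
for th in range(162,262,3):print(th,pose(th,.018).round(4), "step/.4:",((pose(th+3,.018)-pose(th,.018))/.4).round(4))
E
python3 arc.py
```

```text
162 [ 0.4826 -0.0141] step/.4: [-0.0049 -0.0084]
165 [ 0.4806 -0.0175] step/.4: [-0.0045 -0.0086]
168 [ 0.4788 -0.0209] step/.4: [-0.004  -0.0088]
171 [ 0.4772 -0.0245] step/.4: [-0.0036 -0.009 ]
174 [ 0.4758 -0.0281] step/.4: [-0.0031 -0.0092]
177 [ 0.4745 -0.0318] step/.4: [-0.0026 -0.0094]
180 [ 0.4735 -0.0355] step/.4: [-0.0021 -0.0095]
183 [ 0.4727 -0.0393] step/.4: [-0.0016 -0.0096]
186 [ 0.472  -0.0431] step/.4: [-0.0011 -0.0097]
189 [ 0.4716 -0.047 ] step/.4: [-0.0006 -0.0097]
192 [ 0.4713 -0.0509] step/.4: [-0.0001 -0.0097]
195 [ 0.4713 -0.0547] step/.4: [ 0.0004 -0.0097]
198 [ 0.4715 -0.0586] step/.4: [ 0.0009 -0.0097]
201 [ 0.4718 -0.0625] step/.4: [ 0.0014 -0.0096]
204 [ 0.4724 -0.0663] step/.4: [ 0.0019 -0.0095]
207 [ 0.4732 -0.0701] step/.4: [ 0.0024 -0.0094]
210 [ 0.4741 -0.0739] step/.4: [ 0.0029 -0.0093]
213 [ 0.4753 -0.0776] step/.4: [ 0.0034 -0.0091]
216 [ 0.4767 -0.0813] step/.4: [ 0.0039 -0.0089]
219 [ 0.4782 -0.0848] step/.4: [ 0.0043 -0.0087]
222 [ 0.4799 -0.0883] step/.4: [ 0.0048 -0.0085]
225 [ 0.4819 -0.0917] step/.4: [ 0.0052 -0.0082]
228 [ 0.4839 -0.095 ] step/.4: [ 0.0056 -0.0079]
231 [ 0.4862 -0.0981] step/.4: [ 0.006  -0.0076]
234 [ 0.4886 -0.1012] step/.4: [ 0.0064 -0.0073]
237 [ 0.4912 -0.1041] step/.4: [ 0.0068 -0.0069]
240 [ 0.4939 -0.1069] step/.4: [ 0.0072 -0.0066]
243 [ 0.4968 -0.1095] step/.4: [ 0.0075 -0.0062]
246 [ 0.4998 -0.112 ] step/.4: [ 0.0078 -0.0058]
249 [ 0.5029 -0.1143] step/.4: [ 0.0081 -0.0054]
252 [ 0.5061 -0.1164] step/.4: [ 0.0084 -0.0049]
255 [ 0.5095 -0.1184] step/.4: [ 0.0086 -0.0045]
258 [ 0.5129 -0.1202] step/.4: [ 0.0088 -0.004 ]
261 [ 0.5165 -0.1218] step/.4: [ 0.009  -0.0036]
```

>>> apply_moves(
  series=[
    {"grip": 0, "tx": -0.004, "ty": -0.01, "tz": 0, "yaw": 0.002},
    {"grip": 0, "tx": -0.007, "ty": -0.018, "tz": 0, "yaw": 0.004},
    {"grip": 0, "tx": -0.01, "ty": -0.025, "tz": 0, "yaw": 0.006},
    {"grip": 0, "tx": -0.013, "ty": -0.032, "tz": 0, "yaw": 0.008},
    {"grip": 0, "tx": -0.0165, "ty": -0.038, "tz": 0, "yaw": 0.01},
  ],
)

```text
time_s: 14.45
tcp_pos: [0.4809, -0.019, 0.0421]
eef_rot: [3.14, -0.001, 1.325]
ft_force: [2.1, 0.9, 0.3]
grip_width: 0.0003
grasp_force: 1.2
```

>>> apply_moves(
  series=[
    {"grip": 0, "tx": -0.004, "ty": -0.009, "tz": 0, "yaw": 0.008},
    {"grip": 0, "tx": -0.008, "ty": -0.018, "tz": 0, "yaw": 0.017},
    {"grip": 0, "tx": -0.012, "ty": -0.027, "tz": 0, "yaw": 0.025},
    {"grip": 0, "tx": -0.0145, "ty": -0.036, "tz": 0, "yaw": 0.033},
    {"grip": 0, "tx": -0.017, "ty": -0.0455, "tz": 0, "yaw": 0.042},
  ],
)

```text
time_s: 14.87
tcp_pos: [0.4739, -0.0363, 0.0419]
eef_rot: [3.14, -0.002, 1.591]
ft_force: [1.5, 4.2, 2.2]
grip_width: 0.0005
grasp_force: 2.5
```

>>> apply_moves(
  series=[
    {"grip": 0, "tx": -0.002, "ty": -0.0095, "tz": 0, "yaw": 0.008},
    {"grip": 0, "tx": -0.0035, "ty": -0.019, "tz": 0, "yaw": 0.017},
    {"grip": 0, "tx": -0.0043, "ty": -0.029, "tz": 0, "yaw": 0.025},
    {"grip": 0, "tx": -0.0048, "ty": -0.0385, "tz": 0, "yaw": 0.033},
    {"grip": 0, "tx": -0.0045, "ty": -0.048, "tz": 0, "yaw": 0.042},
  ],
)

```text
time_s: 15.28
tcp_pos: [0.4715, -0.055, 0.0417]
eef_rot: [3.141, -0.002, 1.855]
ft_force: [-1.9, 6.4, 4.7]
grip_width: 0.0001
grasp_force: 3.4
```

>>> apply_moves(
  series=[
    {"grip": 0, "tx": 0.0005, "ty": -0.01, "tz": 0, "yaw": 0.008},
    {"grip": 0, "tx": 0.0015, "ty": -0.0195, "tz": 0, "yaw": 0.017},
    {"grip": 0, "tx": 0.003, "ty": -0.029, "tz": 0, "yaw": 0.025},
    {"grip": 0, "tx": 0.005, "ty": -0.0385, "tz": 0, "yaw": 0.033},
  ],
)

```text
time_s: 15.62
tcp_pos: [0.4733, -0.0705, 0.0416]
eef_rot: [3.141, -0.002, 2.062]
ft_force: [-1.4, 5.2, 3.1]
grip_width: 0.0005
grasp_force: 2.6
```

>>> apply_moves(
  series=[
    {"grip": 0, "tx": 0.001, "ty": -0.003, "tz": 0, "yaw": 0.003},
    {"grip": 0, "tx": 0.002, "ty": -0.006, "tz": 0, "yaw": 0.006},
    {"grip": 0, "tx": 0.003, "ty": -0.0095, "tz": 0, "yaw": 0.008},
    {"grip": 0, "tx": 0.004, "ty": -0.0125, "tz": 0, "yaw": 0.011},
    {"grip": 0, "tx": 0.0045, "ty": -0.0155, "tz": 0, "yaw": 0.014},
  ],
)

```text
time_s: 16.03
tcp_pos: [0.4754, -0.0778, 0.0413]
eef_rot: [-3.142, 0.0, 2.149]
ft_force: [0.5, 3.1, 1.8]
grip_width: 0.0005
grasp_force: 1.6
```

>>> apply_moves(
  series=[
    {"grip": 0, "tx": 0.001, "ty": -0.003, "tz": 0, "yaw": 0.003},
    {"grip": 0, "tx": 0.0025, "ty": -0.006, "tz": 0, "yaw": 0.006},
    {"grip": 0, "tx": 0.0035, "ty": -0.009, "tz": 0, "yaw": 0.008},
    {"grip": 0, "tx": 0.0048, "ty": -0.012, "tz": 0, "yaw": 0.011},
  ],
)

```text
time_s: 16.37
tcp_pos: [0.4775, -0.0829, 0.0412]
eef_rot: [-3.141, 0.0, 2.218]
ft_force: [-0.5, 2.0, 0.7]
grip_width: 0.0003
grasp_force: 0.7
```

>>> apply_moves(
  series=[
    {"grip": 0, "tx": 0.0015, "ty": -0.003, "tz": 0, "yaw": 0.003},
    {"grip": 0, "tx": 0.003, "ty": -0.0058, "tz": 0, "yaw": 0.006},
    {"grip": 0, "tx": 0.0045, "ty": -0.0087, "tz": 0, "yaw": 0.008},
  ],
)

```text
time_s: 16.62
tcp_pos: [0.4793, -0.0865, 0.0412]
eef_rot: [-3.141, 0.001, 2.268]
ft_force: [-0.4, 0.7, -0.3]
grip_width: -0.0
grasp_force: 0.0
```

The force has dropped to zero, so it has likely gone over centre. I'll check the lever angle.

```bash
python3 -c "from lev import *;report()"
```

```text
top ring 0.016 186 0.0546
top ring 0.0 50 0.0825
top cart ((0.5896358489990234, 0.012053867802023888), 0.047606211155653)
side lever 185 [ 0.497  -0.1024  0.0877] 225.27138737279859 [0.73470944 0.6783819 ]
side ring 0.016 141 0.0561
side ring 0.0 32 0.0835
side cart ((0.5884016752243042, 0.005762134213000536), 0.04809444397687912)
16.7167 [ 0.47939239 -0.08646612  0.04132827] 2.2667666885687554 0.00039150599792364075
```

>>> apply_moves(
  series=[
    {"grip": 0, "tx": 0.0016, "ty": -0.0028, "tz": 0, "yaw": 0.003},
    {"grip": 0, "tx": 0.0032, "ty": -0.0056, "tz": 0, "yaw": 0.006},
    {"grip": 0, "tx": 0.0032, "ty": -0.0056, "tz": 0, "yaw": 0.006},
  ],
)

```text
time_s: 16.97
tcp_pos: [0.4806, -0.0885, 0.0414]
eef_rot: [3.142, 0.0, 2.306]
ft_force: [-0.8, 0.3, -0.4]
grip_width: 0.0006
grasp_force: 0.0
```

>>> apply_moves(
  series=[
    {"grip": 0, "tx": 0.0016, "ty": -0.0028, "tz": 0, "yaw": 0.003},
    {"grip": 0, "tx": 0.0032, "ty": -0.0056, "tz": 0, "yaw": 0.006},
    {"grip": 0, "tx": 0.0032, "ty": -0.0056, "tz": 0, "yaw": 0.006},
  ],
)

```text
time_s: 17.22
tcp_pos: [0.4818, -0.0907, 0.0413]
eef_rot: [-3.142, 0.0, 2.343]
ft_force: [-0.6, 0.3, -0.2]
grip_width: 0.0001
grasp_force: 0.0
```

>>> apply_moves(
  series=[
    {"grip": 0, "tx": 0.0017, "ty": -0.0027, "tz": 0, "yaw": 0.003},
    {"grip": 0, "tx": 0.0025, "ty": -0.004, "tz": 0, "yaw": 0.004},
    {"grip": 0, "tx": 0.0025, "ty": -0.004, "tz": 0, "yaw": 0.004},
  ],
)

```text
time_s: 17.47
tcp_pos: [0.4818, -0.0912, 0.041]
eef_rot: [-3.141, -0.003, 2.368]
ft_force: [-3.5, 3.8, 3.0]
grip_width: 0.0005
grasp_force: 2.6
```

>>> apply_moves(
  series=[
    {"grip": 0, "tx": 0.001, "ty": -0.001, "tz": 0, "yaw": 0},
    {"grip": 0, "tx": 0.0017, "ty": -0.0017, "tz": 0, "yaw": 0},
    {"grip": 0, "tx": 0.0017, "ty": -0.0017, "tz": 0, "yaw": 0},
  ],
)

```text
time_s: 17.72
tcp_pos: [0.4818, -0.0913, 0.0409]
eef_rot: [-3.141, -0.004, 2.368]
ft_force: [-6.1, 5.5, 5.9]
grip_width: 0.0007
grasp_force: 4.0
```

>>> apply_moves(
  series=[
    {"grip": 0, "tx": 0.0009, "ty": -0.0009, "tz": 0.001, "yaw": 0},
    {"grip": 0, "tx": 0.0009, "ty": -0.0009, "tz": 0.001, "yaw": 0},
    {"grip": 0, "tx": 0.0009, "ty": -0.0009, "tz": 0.001, "yaw": 0},
  ],
)

```text
time_s: 17.97
tcp_pos: [0.4818, -0.0913, 0.041]
eef_rot: [-3.141, -0.005, 2.368]
ft_force: [-4.9, 6.5, 3.6]
grip_width: 0.0007
grasp_force: 4.3
```

>>> apply_moves(
  series=[
    {"grip": 0, "tx": 0.0011, "ty": -0.0011, "tz": 0, "yaw": 0},
    {"grip": 0, "tx": 0.0011, "ty": -0.0011, "tz": 0, "yaw": 0},
    {"grip": 0, "tx": 0.0011, "ty": -0.0011, "tz": 0, "yaw": 0},
  ],
)

```text
time_s: 18.22
tcp_pos: [0.4818, -0.0913, 0.0409]
eef_rot: [-3.141, -0.006, 2.368]
ft_force: [-6.5, 8.0, 5.4]
grip_width: 0.0005
grasp_force: 5.3
```

The push is about 10 N along the tangent. Holding.

>>> apply_moves(
  series=[
    {"grip": 0, "tx": 0, "ty": 0, "tz": 0, "yaw": 0},
    {"grip": 0, "tx": 0, "ty": 0, "tz": 0, "yaw": 0},
    {"grip": 0, "tx": 0, "ty": 0, "tz": 0, "yaw": 0},
    {"grip": 0, "tx": 0, "ty": 0, "tz": 0, "yaw": 0},
  ],
)

```text
time_s: 18.55
tcp_pos: [0.4818, -0.0913, 0.0409]
eef_rot: [-3.141, -0.006, 2.368]
ft_force: [-6.6, 7.1, 5.8]
grip_width: 0.0001
grasp_force: 5.2
```

>>> apply_moves(
  series=[
    {"grip": 0, "tx": 0, "ty": 0, "tz": 0, "yaw": 0},
    {"grip": 0, "tx": 0, "ty": 0, "tz": 0, "yaw": 0},
    {"grip": 0, "tx": 0, "ty": 0, "tz": 0, "yaw": 0},
    {"grip": 0, "tx": 0, "ty": 0, "tz": 0, "yaw": 0},
  ],
)

```text
time_s: 18.88
tcp_pos: [0.4818, -0.0913, 0.0409]
eef_rot: [-3.141, -0.006, 2.368]
ft_force: [-7.3, 8.4, 5.3]
grip_width: 0.0006
grasp_force: 5.2
```

Force rose while the TCP barely moved, so before letting go I'll check that the lever itself is what's pushing back.

```bash
python3 - <<'E'
from lev import *
s=env.read_state();F=s["ft_force"];M=s["ft_torque"];print(s["tcp_pos"],F,M,np.degrees(s["eef_rot"]))
p=np.cross(F,M)/(F@F);u=F/np.linalg.norm(F);print("line pt rel sensor",p,"dir",u,"pitch M.u",M@u)
report()
im,P,d=cloud("side");cv2.imwrite("pics/s8.png",cv2.resize(im[140:290,240:440],(800,600)))
E
```

```text
[ 0.48175341 -0.09129269  0.04089212] [-7.29459907  8.41712387  5.27180942] [1.30998643 1.1397421  0.07166448] [-179.94956007   -0.36832699  135.66002159]
line pt rel sensor [-0.03559601  0.04892135 -0.12736343] dir [-0.59196008  0.68305349  0.42780977] pitch M.u 0.03370390279929994
top ring 0.016 224 0.055
top ring 0.0 66 0.0822
top cart ((0.5993493795394897, 0.01579952798783779), 0.04168827459216118)
side lever 147 [ 0.4987 -0.1064  0.0873] 228.50228864484757 [0.7368861 0.676017 ]
side ring 0.016 147 0.0565
side ring 0.0 35 0.0836
side cart ((0.5892786979675293, 0.0045065139420330524), 0.04749815911054611)
18.9833 [ 0.48179288 -0.09132592  0.04092512] 2.367687468012233 0.0003708911909533459
```

View pics/s8.png

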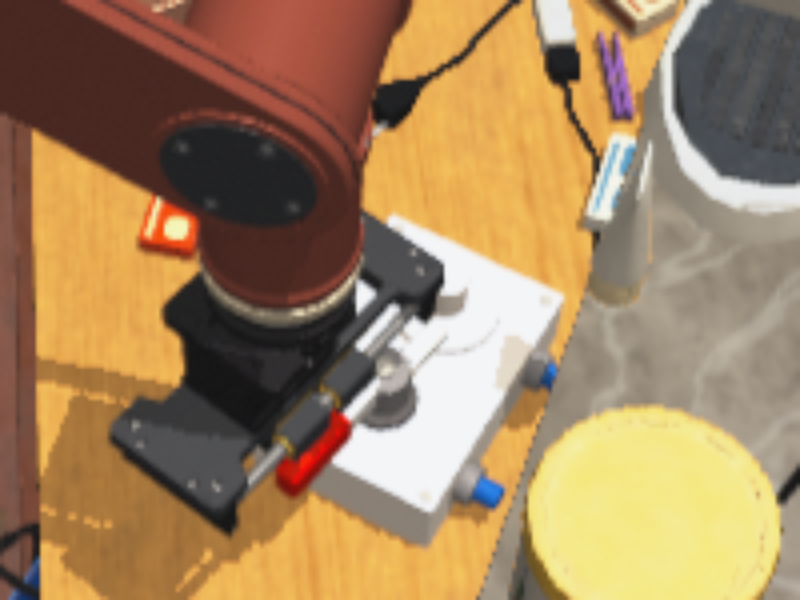

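The force line passes through the finger axis with almost no yaw moment, so the sleeve is what's pushing back, and the lever is home at its stop. Backing off now.

>>> apply_moves(
  series=[
    {"grip": 0, "tx": -0.005, "ty": 0.005, "tz": 0, "yaw": 0},
    {"grip": 0, "tx": -0.015, "ty": 0.015, "tz": 0, "yaw": 0},
    {"grip": 0, "tx": -0.035, "ty": 0.035, "tz": 0, "yaw": 0},
    {"grip": 0, "tx": -0.05, "ty": 0.05, "tz": 0.05, "yaw": 0},
    {"grip": 0, "tx": -0.05, "ty": 0.05, "tz": 0.15, "yaw": 0},
  ],
)

```text
time_s: 19.45
tcp_pos: [0.4582, -0.0708, 0.097]
eef_rot: [-3.137, -0.011, 2.367]
ft_force: [0.4, 0.0, -0.4]
grip_width: 0.0005
grasp_force: 0.0
```

>>> apply_moves(
  series=[
    {"grip": 0, "tx": -0.1, "ty": 0.05, "tz": 0.1, "yaw": 0},
    {"grip": 0, "tx": -0.15, "ty": 0.1, "tz": 0.2, "yaw": 0},
    {"grip": 0, "tx": -0.15, "ty": 0.15, "tz": 0.3, "yaw": 0},
    {"grip": 0, "tx": -0.15, "ty": 0.15, "tz": 0.3, "yaw": 0},
    {"grip": 0, "tx": -0.15, "ty": 0.15, "tz": 0.3, "yaw": 0},
  ],
)

```text
time_s: 19.87
tcp_pos: [0.4062, -0.0124, 0.2278]
eef_rot: [3.135, 0.009, 2.369]
ft_force: [0.5, 0.9, 0.5]
grip_width: 0.0002
grasp_force: 0.0
```

```bash
python3 - <<'E'
from lev import *
report()
for c in("top","side"):
  for n,z in(("keeper_tip",.06),("lever_grip",.079)):
    for r in env.spot_point(c,n)[:1]:
      q=world(c,r["xy"],z=z);print(c,n,r["confidence"],q.round(4),np.degrees(np.arctan2(q[1]+.0535,q[0]-.5455)))
E
```

```text
top lever 129 [ 0.493  -0.104   0.0886] 223.8834896541582 [0.7334947 0.6796951]
top ring 0.016 267 0.0548
top ring 0.0 69 0.0829
top cart ((0.5939227342605591, -0.000992707908153534), 0.045613862574100494)
side lever 178 [ 0.499 -0.104  0.088] 227.3619926882175 [0.6949808 0.7190283]
side ring 0.016 237 0.0563
side ring 0.0 61 0.083
side cart ((0.5874463319778442, 0.006576082669198513), 0.049000874161720276)
19.9667 [ 0.40463458 -0.01326236  0.22275312] 2.368263521815269 0.0002708163646343775
top keeper_tip 0.78 [ 0.5838 -0.0145  0.06  ] 45.51679324723415
top lever_grip 0.69 [ 0.4967 -0.1049  0.079 ] -133.52541936159915
side keeper_tip 0.8 [ 0.5817 -0.0131  0.06  ] 48.160225508346876
side lever_grip 0.91 [ 0.4959 -0.1054  0.079 ] -133.72496463533508
```

The lever stays home at about 226°, the cartridge is seated, and the arm is clear of everything. Handing in.

```bash
python3 -c "
from plant import env
print(env.sign_off())"
```

```text
the job is handed in; nothing more can be done
None
```

The cartridge is seated in the well and released. The lever snapped over, was pressed home with about 10 N for over half a second, and stays put with the arm clear; I handed the job in at about 20 s and have no verdict back.

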